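Finish the pyramid of sample tins

ROBOT

A 7-joint arm with a two-finger parallel gripper is mounted at the origin on the work surface. World frame = base frame: x ahead of the robot, y to its left, z up, the work surface at z = 0. Lengths are in mm, angles in rad, forces in N, time in s.
With the tool pointing down it reaches from about 400 to 875 mm from the base axis. Payload 4.4 kg.
Tool frame: the origin (TCP) lies at the very end of the fingers, on their centre line; the grasp point (between the pads) lies 19 mm behind it; z points along the fingers, x is the direction in which the jaws open and shut, and the axes are right-handed (so a half turn about z gives the same grasp; the last joint's range is limited). The gripper opens to 85 mm and grips with 20 to 120 N. Pads are 22 mm wide; open, the fingers measure 114 mm over their backs; the gripper's body (76 mm by 85 mm) begins 54 mm behind the grasp point. The pads swing forward as they close: fully open they stand 13 mm farther back than shut.
Start: joints at [1.103, 0.628, 0.038, 1.517, -0.027, 0.996, -0.02], TCP at [254.227, -598.236, 231.313] pointing down, gripper open.
Joint ranges: [-3.06, 3.06], [-0.37, 2.12], [-1.25, 1.32], [0.18, 2.47], [-1.1, 4.24], [0.23, 1.98], [-2.94, 2.94]. Speed limits (rad/s): [2.57, 2.57, 3.14, 3.14, 3.14, 3.14, 3.14].

INTERFACE

Orientations are given as [roll, pitch, yaw] about the fixed x, y, z axes, in that order (R = Rz(yaw) Ry(pitch) Rx(roll)).
In Python, from cell import * gives the robot as it stands. The module is installed in compiled form; this text tells all that it offers.
- The arm moves only by the tool play_rows, never from a script. Its argument "targets" is a list of rows, each an object with "slide": the shift along the tool's x, y, z in mm, a list of three; "turn": the turn, a rotation vector about the tool's x, y, z in degrees, a list of three; "hand": the finger opening in mm, from 0 to 85.4. A call has 1 to 5 rows; each row shifts and turns the commanded pose from where the row before left it, along the tool's axes as they then stand; what a row does not reach is not made up. A row lasts 1/8 s, in which the tool goes at most 62.5 mm and 10.7 degrees, less where a joint would pass 70% of its speed; a pose out of reach is approached as far as the arm can. A call is refused whole if a number of a shift passes 62.5 or a number of a turn 10.7, either way. A call with a gripper value outside its range is refused whole. The fingers move at their own pace and stop on an object; the grip force is fixed at half the most. Time passes only in rows, so rows that do not move let the fingers close. It gives the time, the measured TCP pose, the force and the opening at its end, in the units of the state.
- read_state(): the state, without advancing time (a new reading comes with each control period).
- get_image(name): name is "scene" or "top" or "wrist"; returns (picture, depth): 400x640x3 uint8, blue, green, red; 400x640 float32, mm along the optical axis (not along the pixel's ray), 0 where there is no reading.
- calibration(name): a dict with "K" (3x3 intrinsics, pixels), "D" ([k1, k2, p1, p2, k3] as OpenCV has them; the pictures are not rectified), "R" (3x3) and "t" (3): a world point X has camera coordinates R X + t. Camera axes: x right, y down, z forward; pixel columns grow to the right and rows downward; lengths in mm; the calibration is good to about 2 mm. A picture is of the moment at which its call begins: read the wrist's pose just before it. calibration takes no time and is no camera call; for the wrist camera it gives the pose at the moment of the call.
- finish_job(): hands the job in, once; it reports no verdict.
The state is a dict: "clock": time; "qpos": joint angles; "qd": joint speeds; "tau": joint torques, N m; "eef_pos": TCP position; "tool_rot": TCP orientation; "force": force on the tool from outside, world axes, zero at the start; "torque": the same for the moment, N m; "width": finger opening in mm.
Only numpy, scipy, OpenCV 4.12 (cv2) and the standard library are available. Lean on these libraries where they do the work, as an engineer would, in place of code of your own. Each camera call takes 0.05 s, during which the arm holds its last target.

TASK

Take the loose lid off the white tub and lay it flat on the bench, handle up. Then finish the pyramid of sample tins in the rack with the two tins from the tub: lay one in the empty gap of the second layer and the other on top between the two second-layer tins, each lined up with the tins below. Do not displace the tins already in the rack or knock into the other things on the bench.

Things in the scene. Friction and masses are not known exactly. Their poses are not given: they have to be found in the camera images.
- rack: Low grey stacking rack, fixed: base plate 112 (x) x 232 (y) x 8 mm. Four 12 mm steel bars along x, at y = +-34 and +-102 mm, 96 mm long with brackets, tops 32 mm above the bench, form three seats at y = -68, 0, +68 mm. Origin: centre of the underside. Tins lie in it with their axis along its x; bottom tins' centres are 40 mm above the bench.
- rack_gap (a point): Where the centre of the tin missing from the second layer belongs: on the -y side of the rack, between and above the bottom tins base0 and base1 (rack frame x 0, y -34, z 94 mm). Axes as the rack's.
- rack_peak (a point): Where the centre of the top tin belongs, between and above the two second-layer tins (rack frame x 0, y 0, z 148 mm). Axes as the rack's.
- tub: White open tub, fixed, outside 160 (x) x 170 (y) x 78 mm high, walls and floor 5 mm, shut at the start by the loose lid. Inside, two tins lie along its x, centres at y = -40 and +40 mm, 37 mm above the bench, kept from rolling by bars along x (tops 26 mm above the bench, at y = +-6 and +-74 mm). Origin: centre of the underside.
- lid: Loose grey lid of the tub, 172 (x) x 182 (y) mm: a 6 mm plate with an 8 mm skirt over the tub's rim, 3 mm play all round; 0.22 kg; black bar handle on top. Origin: centre of the underside at the skirt's lower edge: 70 mm above the bench when shut, 0 when flat on the bench, handle up. Plate top 14 mm and handle top 50 mm above the origin.
- lid_handle (a point): Centre of the lid's handle bar, 43 mm above the lid's origin: bar 90 mm long along the lid's y, 14 mm wide (x) and 14 mm high, 22 mm free below it.
- base0: Plain closed aluminium sample tin, a cylinder 64 mm in diameter and 60 mm long between its flat ends, about 0.22 kg, lying on its side. Origin at its centre; its x axis is the cylinder's axis. Bottom layer of the rack, -y seat.
- base1: Plain closed aluminium sample tin, a cylinder 64 mm in diameter and 60 mm long between its flat ends, about 0.22 kg, lying on its side. Origin at its centre; its x axis is the cylinder's axis. Bottom layer of the rack, middle seat.
- base2: Plain closed aluminium sample tin, a cylinder 64 mm in diameter and 60 mm long between its flat ends, about 0.22 kg, lying on its side. Origin at its centre; its x axis is the cylinder's axis. Bottom layer of the rack, +y seat.
- upper: Plain closed aluminium sample tin, a cylinder 64 mm in diameter and 60 mm long between its flat ends, about 0.22 kg, lying on its side. Origin at its centre; its x axis is the cylinder's axis. Already in the second layer of the rack, saddled between base1 and base2.
- tin_a: Plain closed aluminium sample tin, a cylinder 64 mm in diameter and 60 mm long between its flat ends, about 0.22 kg, lying on its side. Origin at its centre; its x axis is the cylinder's axis. In the tub, on its -y side.
- tin_b: Plain closed aluminium sample tin, a cylinder 64 mm in diameter and 60 mm long between its flat ends, about 0.22 kg, lying on its side. Origin at its centre; its x axis is the cylinder's axis. In the tub, on its +y side.
- amber_bottle: Amber glass bottle, 80 mm wide, 170 mm high, standing at the back; bystander. Origin: centre of the underside, z up.
- jar: Clear glass jar with white cap, 56 mm wide, 75 mm high, standing between rack and tub; bystander. Origin: centre of the underside, z up.
- beaker: Glass beaker, 72 mm wide, 95 mm high; bystander. Origin: centre of the underside, z up.
- wash_bottle: White plastic bottle with red cap, 64 mm wide, 150 mm high; bystander. Origin: centre of the underside, z up.
- wrench: Steel open-ended wrench 170 mm long lying on the bench; bystander. Its x runs along it.
- mug: White mug, 76 mm wide, 90 mm high, with a side handle; bystander. Origin: centre of the underside, z up.

How it is judged (in metres and radians):
At the end, for the whole second after the job is handed in: Tub tins at rack_gap and rack_peak (either way round): within 15 mm along the rack x, 8 mm in y and z, axis within 0.2 rad; the rack's four tins within 15 mm of their starts; lid flat on the bench, handle up (origin under 12 mm high, tilt under 0.1 rad); all at rest (((x of tin_a in the frame of rack_gap between -0.015 and 0.015 m and y of tin_a in the frame of rack_gap between -0.008 and 0.008 m and z of tin_a in the frame of rack_gap between -0.008 and 0.008 m and angle between the x axis of each of tin_a, tin_b and the x axis of rack, either way round below 0.2 rad and x of tin_b in the frame of rack_peak between -0.015 and 0.015 m and y of tin_b in the frame of rack_peak between -0.008 and 0.008 m and z of tin_b in the frame of rack_peak between -0.008 and 0.008 m) or (x of tin_b in the frame of rack_gap between -0.015 and 0.015 m and y of tin_b in the frame of rack_gap between -0.008 and 0.008 m and z of tin_b in the frame of rack_gap between -0.008 and 0.008 m and angle between the x axis of each of tin_b, tin_a and the x axis of rack, either way round below 0.2 rad and x of tin_a in the frame of rack_peak between -0.015 and 0.015 m and y of tin_a in the frame of rack_peak between -0.008 and 0.008 m and z of tin_a in the frame of rack_peak between -0.008 and 0.008 m)) and distance of each of base0, base1, base2, upper from where it was at the start of the episode below 0.015 m and linear speed of each of base0, base1, base2, upper, tin_a, tin_b, lid below 0.02 m/s and height (world z) of lid between -0.01 and 0.012 m and angle between lid's own z axis and vertical below 0.1 rad); the robot touches nothing.
It fails at once if a bystander is pushed more than 40 mm (distance of any of amber_bottle, jar, beaker, wash_bottle, wrench, mug from where it was at the start of the episode above 0.04 m).
It fails at once if a standing bystander is knocked over (angle between any of amber_bottle, jar, beaker, wash_bottle, mug's own z axis and vertical above 0.6 rad).
It also fails if it takes over 69 s, if anything falls off the work surface, if the arm or the gripper's body presses on something with over 40 N, if the wrist force passes 120 N, or if a joint passes its speed limit or range.

## Working session

There is one attempt and no reset: what is moved stays moved. The work goes in short steps, Python scripts to look and compute and a tool call to move; the robot and the scene stay as the last step left them, time stands still between calls to the robot, and variables do not carry over. Pictures are saved under pics/ and viewed, and the job is handed in when it is done.

Besides the shell and the picture viewer there is one more tool, called after "Request:" as name(argument=value, ...), one argument or row to a line, values as JSON. play_rows: Moves the arm, as the interface text tells. Its arguments: {"type":"object","properties":{"targets":{"type":"array"}},"required":["targets"]}

```bash
mkdir -p pics; cat > h.py <<'E'
from cell import *
import numpy as np, cv2
def snap(n,tag):
    c=calibration(n); im,d=get_image(n); cv2.imwrite(f'pics/{tag}.png',im); np.savez(f'pics/{tag}.npz',im=im,d=d,K=c['K'],D=c['D'],R=c['R'],t=c['t']); return im,d,c
def cloud(tag):
    z=np.load(f'pics/{tag}.npz'); d=z['d']; K=z['K'];h,w=d.shape
    u,v=np.meshgrid(np.arange(w),np.arange(h))
    p=cv2.undistortPoints(np.stack([u,v],-1).reshape(-1,1,2).astype(np.float64),K,z['D']).reshape(h,w,2)
    P=np.dstack([p[...,0]*d,p[...,1]*d,d])
    W=(P-np.asarray(z['t']).ravel())@np.asarray(z['R'])
    W[d==0]=np.nan
    return z['im'],W
E
python3 - <<'E'
from h import *
s=read_state();print(s)
for n in('scene','top','wrist'):
    snap(n,n+'0')
    c=calibration(n);print(n,c['K'][0][0],-np.asarray(c['R']).T@np.asarray(c['t']).ravel())
E
```

```text
{'clock': 0.0, 'qpos': array([ 1.10321329,  0.62936029,  0.03844206,  1.51834394, -0.02699963,
        0.996281  , -0.0199898 ]), 'qd': array([-0.00085282,  0.0001744 , -0.00104665,  0.00069457,  0.00070517,
        0.00101034, -0.00052993]), 'tau': array([-8.98243161e-05, -5.63404262e+01,  1.22634597e+00, -1.93449068e+01,
        1.10638066e-02,  1.05835733e-02,  3.43436080e-07]), 'eef_pos': array([ 253.97854139, -597.6668526 ,  230.38759736]), 'tool_rot': array([ 3.14156740e+00,  1.87437963e-03, -1.16900246e+00]), 'force': array([-0.06405357,  0.42698449,  0.03350435]), 'torque': array([-0.00295138,  0.00157094,  0.02325654]), 'width': 85.59848011455547}
scene 476.3772477705249 [1347.5524986   544.62904637  852.60828983]
top 447.11273641331286 [ 356.13515509   24.46099433 1519.52226537]
wrist 312.25538423448467 [ 314.79761757 -572.38735563  372.99547914]
```

View pics/scene0.png

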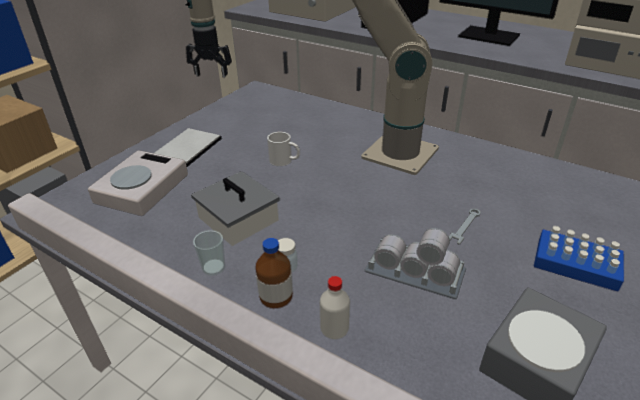

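View pics/top0.png

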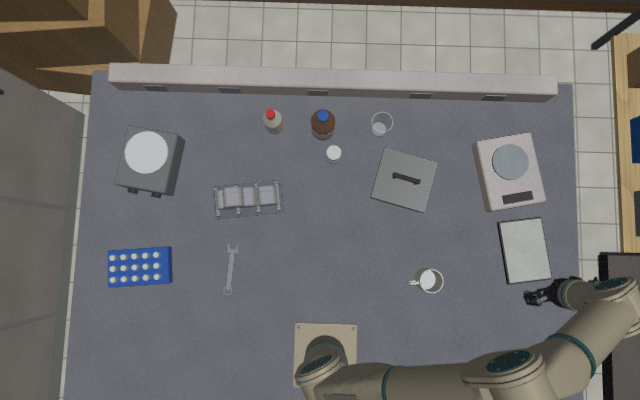

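View pics/wrist0.png

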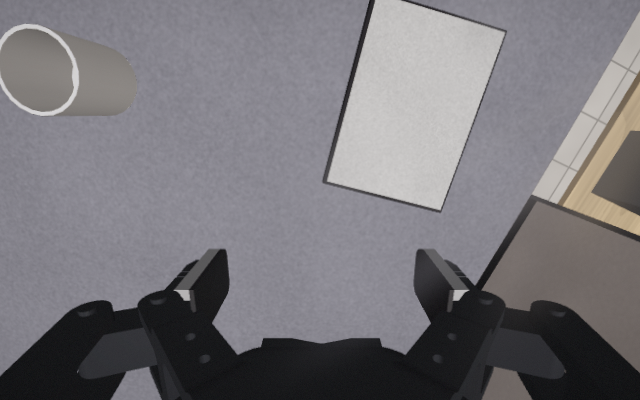

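The top view shows the lid near (404,180) with its handle at (406,179), the rack at (248,198), the jar at (334,153), and the mug at (430,281). In the scene view, the lid is at (235,198), the rack at (415,265), and the gap sits above the left tins at (395,245).

```bash
python3 - <<'E'
from h import *
def rect(P,name):
    r=cv2.minAreaRect(P[:,:2].astype(np.float32)); print(name,len(P),'c',np.round(r[0],1),'size',np.round(r[1],1),'ang',round(r[2],2),'z',np.round(np.percentile(P[:,2],[2,50,98]),1))
for tag in('top0','scene0'):
    im,W=cloud(tag); P=W.reshape(-1,3);P=P[np.isfinite(P[:,0])]
    b=P[(abs(P[:,0]-400)<300)&(abs(P[:,1])<300)&(abs(P[:,2])<10)];print(tag,'bench z',np.median(b[:,2]))
    def pix(u,v): return np.round(W[v,u],1)
    if tag=='top0':
        for n,(u,v) in dict(lid=(404,160),handle=(406,179),rack=(248,198),jar=(334,153),mug=(430,281),beaker=(382,124),amber=(323,120),wash=(270,116),wrench=(231,270),pad=(525,250),scale=(510,160)).items(): print(n,pix(u,v))
    lc=(P[:,0]>400)&(P[:,0]<800)&(P[:,1]<-110)&(P[:,1]>-400)
    m=lc&(P[:,2]>78)&(P[:,2]<90)&(P[:,0]<720);rect(P[m],'lid plate')
    m=lc&(P[:,2]>105)&(P[:,2]<130)&(P[:,0]<700);rect(P[m],'handle')
    rc=(P[:,0]>380)&(P[:,0]<620)&(P[:,1]>100)&(P[:,1]<420)
    for lo,hi in((4,12),(20,36),(60,76),(110,130)):
        m=rc&(P[:,2]>lo)&(P[:,2]<hi)
        if m.sum()>5: rect(P[m],f'rack {lo}-{hi}')
E
```

```text
top0 bench z 1.063209449039038
lid [ 640.5 -239.7   81.1]
handle [ 572.  -239.6  119.3]
rack [501.4 265.4  70.5]
jar [657.2 -10.3  78.8]
mug [ 247.4 -345.5    1. ]
beaker [ 782.  -176.9   -1.2]
amber [741.4  28.7 168.7]
wash [753.5 195.3 153.5]
wrench [264.5 321.2   6. ]
pad [ 359.8 -659.3   18.3]
scale [ 653.3 -591.7   71.3]
lid plate 2610 c [ 575.6 -239.8] size [182.6 172.9] ang 75.15 z [79.2 84.9 89.6]
handle 135 c [ 576.4 -239.6] size [89.9 16.8] ang 75.33 z [111.4 120.3 126.4]
rack 4-12 1367 c [500.1 259.9] size [239.5 319.2] ang 0.09 z [ 4.1  6.4 11.5]
rack 20-36 248 c [504.1 276.3] size [ 96.  218.6] ang 8.19 z [22.1 29.3 35.4]
rack 60-76 560 c [505.2 275.5] size [ 63.4 190.5] ang 7.32 z [60.8 69.3 75.4]
rack 110-130 323 c [499.1 309.2] size [60.2 57.9] ang 8.26 z [110.6 122.8 129.3]
scene0 bench z 0.11451419903977654
lid plate 2295 c [ 579.1 -240. ] size [193.4 175.9] ang 74.49 z [79.8 84.  87.4]
handle 157 c [ 578.6 -236.3] size [90.4 17. ] ang 74.91 z [107.6 118.3 121.8]
rack 4-12 958 c [502.6 262.2] size [233.9 314.3] ang 0.46 z [ 4.1  7.6 11.5]
rack 20-36 657 c [508.6 276.2] size [100.9 220.3] ang 8.85 z [20.7 28.5 35.5]
rack 60-76 941 c [510.4 276.7] size [ 65.6 188. ] ang 6.76 z [60.5 68.8 74.6]
rack 110-130 493 c [503.3 309.7] size [67.7 56.8] ang 6.24 z [110.7 121.8 127.7]
```

```bash
cat >> h.py <<'E'
from scipy.spatial.transform import Rotation as Ro
def plan(tgt,yaw_deg,n,start=None,tilt=True):
    s=read_state(); p=np.array(s['eef_pos']) if start is None else np.array(start[0],float)
    R=Ro.from_euler('xyz',s['tool_rot']) if start is None else Ro.from_euler('xyz',[np.pi,0,np.radians(start[1])])
    T=Ro.from_euler('xyz',[np.pi,0,np.radians(yaw_deg)])
    print('from',np.round(p,1),np.round(np.degrees(R.as_euler('xyz')),2))
    for i in range(n):
        k=n-i
        sl=np.round(R.inv().apply((np.array(tgt)-p)/k),1)
        rv=np.round(np.degrees((R.inv()*T).as_rotvec())/k,2)
        p=p+R.apply(sl); R=R*Ro.from_rotvec(np.radians(rv))
        print(sl.tolist(),rv.tolist())
    print('to',np.round(p,1))
E
python3 -c "
from h import *
plan([555,-235,290],-15,10)"
```

```text
from [ 254.  -597.8  230.6] [-1.800e+02  8.000e-02 -6.698e+01]
[-21.6, -41.9, -5.9] [-0.0, 0.01, -5.2]
[-17.7, -43.7, -5.9] [-0.0, 0.01, -5.2]
[-13.7, -45.1, -5.9] [-0.0, 0.01, -5.2]
[-9.6, -46.2, -5.9] [-0.0, 0.01, -5.2]
[-5.4, -46.8, -5.9] [-0.01, 0.01, -5.2]
[-1.1, -47.1, -5.9] [-0.0, 0.0, -5.2]
[3.2, -47.0, -5.9] [-0.01, 0.01, -5.19]
[7.5, -46.6, -6.0] [-0.0, 0.0, -5.2]
[11.6, -45.7, -6.0] [-0.01, 0.01, -5.19]
[15.7, -44.4, -5.9] [-0.0, 0.0, -5.2]
to [ 555. -235.  290.]
```

Request:
play_rows(
  targets=[
    {"slide":[-21.6,-41.9,-6],"turn":[0,0,-5.2],"hand":85},
    {"slide":[-17.7,-43.7,-6],"turn":[0,0,-5.2],"hand":85},
    {"slide":[-13.7,-45.1,-6],"turn":[0,0,-5.2],"hand":85},
    {"slide":[-9.6,-46.2,-6],"turn":[0,0,-5.2],"hand":85},
    {"slide":[-5.4,-46.8,-6],"turn":[0,0,-5.2],"hand":85},
  ],
)

```text
clock: 0.78
eef_pos: [405.4, -415.4, 261.3]
tool_rot: [-3.142, 0.0, -0.712]
force: [0.2, 0.0, -0.3]
width: 85.2
```

Request:
play_rows(
  targets=[
    {"slide":[-1.1,-47.1,-6],"turn":[0,0,-5.2],"hand":85},
    {"slide":[3.2,-47,-6],"turn":[0,0,-5.2],"hand":85},
    {"slide":[7.5,-46.6,-6],"turn":[0,0,-5.2],"hand":85},
    {"slide":[11.6,-45.7,-6],"turn":[0,0,-5.2],"hand":85},
    {"slide":[15.7,-44.4,-6],"turn":[0,0,-5.2],"hand":85},
  ],
)

```text
clock: 1.4
eef_pos: [555.8, -234.2, 291.3]
tool_rot: [3.141, 0.0, -0.259]
force: [-0.1, -0.8, 0.2]
width: 85.1
```

```bash
python3 - <<'E'
from h import *
s=read_state();print(s['clock'],s['eef_pos'],np.degrees(s['tool_rot']),s['qpos'])
snap('wrist','w1')
E
```

```text
1.4 [ 555.77585486 -234.1606394   291.31333486] [ 1.79994109e+02  2.10500023e-02 -1.48182332e+01] [ 0.50240155  0.50901045 -0.237873    1.57192837  0.1309338   1.07668011
 -0.02728402]
```

View pics/w1.png

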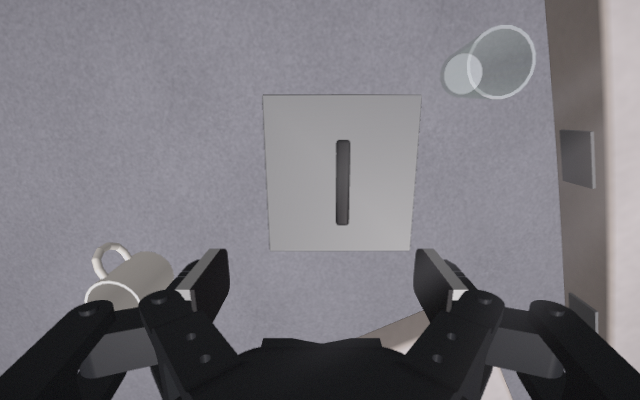

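The lid is centred at about (340,172) in the wrist view. The handle runs from (343,140) to (343,225), aligned with the tool.

```bash
python3 - <<'E'
from h import *
im,W=cloud('w1')
P=W[:270].reshape(-1,3);P=P[np.isfinite(P[:,0])]
def rect(P,name):
    r=cv2.minAreaRect(P[:,:2].astype(np.float32)); print(name,len(P),'c',np.round(r[0],1),'size',np.round(r[1],1),'ang',round(r[2],2),'z',np.round(np.percentile(P[:,2],[2,50,98]),1))
print('bench',np.median(P[abs(P[:,2])<8][:,2]))
n=(np.hypot(P[:,0]-577,P[:,1]+239)<140)
rect(P[n&(P[:,2]>78)&(P[:,2]<90)],'plate')
rect(P[n&(P[:,2]>112)&(P[:,2]<126)],'handle top')
plan([577,-239,200],-15,3)
E
```

```text
bench -0.17182695486550753
plate 22397 c [ 576.  -242.1] size [182.7 171.7] ang 75.2 z [82.3 83.9 85.4]
handle top 1172 c [ 576.4 -242. ] size [89.6 14.2] ang 75.22 z [115.7 119.6 121.2]
from [ 561.2 -226.1  292.3] [-179.6    -0.24  -14.14]
[6.0, 3.1, 30.8] [-0.13, -0.08, 0.29]
[6.1, 3.0, 30.7] [-0.13, -0.08, 0.29]
[6.1, 2.9, 30.8] [-0.14, -0.07, 0.28]
to [ 576.9 -239.   200. ]
```

```bash
python3 - <<'E'
from h import *
for i in range(3):
    snap('wrist','w2');s=read_state();print(s['clock'],s['eef_pos'],s['tool_rot'])
snap('wrist','w2')
im,W=cloud('w2')
P=W[:270].reshape(-1,3);P=P[np.isfinite(P[:,0])]
def rect(P,name):
    r=cv2.minAreaRect(P[:,:2].astype(np.float32)); print(name,len(P),'c',np.round(r[0],1),'size',np.round(r[1],1),'ang',round(r[2],2),'z',np.round(np.percentile(P[:,2],[2,50,98]),1))
print('bench',np.median(P[abs(P[:,2])<8][:,2]))
n=(np.hypot(P[:,0]-577,P[:,1]+239)<140)
rect(P[n&(P[:,2]>78)&(P[:,2]<90)],'plate')
rect(P[n&(P[:,2]>112)&(P[:,2]<126)],'handle top')
plan([577,-240,195],-15,3)
E
```

```text
1.5 [ 559.27507688 -228.51066017  291.81703314] [-3.13646640e+00 -2.67056061e-03 -2.50827501e-01]
1.55 [ 556.98948916 -231.93571654  291.33241262] [-3.13961235e+00 -6.65965258e-04 -2.55657488e-01]
1.6 [ 555.40609396 -234.43340967  291.01760449] [-3.14156163e+00  5.68362594e-04 -2.59525373e-01]
bench -0.1812850241119091
plate 22378 c [ 575.7 -242.4] size [182.6 171.7] ang 75.14 z [82.3 83.9 85.4]
handle top 1158 c [ 576.3 -242.5] size [90.2 14.1] ang 75.15 z [116.6 119.6 121.3]
from [ 554.5 -235.9  290.9] [ 1.7995e+02  6.0000e-02 -1.5010e+01]
[7.6, -0.6, 32.0] [0.02, 0.02, -0.0]
[7.6, -0.6, 31.9] [0.01, 0.02, -0.01]
[7.6, -0.7, 32.0] [0.02, 0.02, -0.0]
to [ 577. -240.  195.]
```

The handle is at (576.4, -241) with its top at 119.6 and yaw -15°. This fits the text's 120. I'll descend to it.

```bash
python3 - <<'E'
from h import *
plan([576.4,-241,95],-15,1)
E
```

```text
from [ 554.5 -235.9  290.9] [ 1.7995e+02  6.0000e-02 -1.5010e+01]
[22.7, -0.9, 195.9] [0.05, 0.06, -0.01]
to [ 576.4 -241.    95. ]
```

Request:
play_rows(
  targets=[
    {"slide":[10,-0.5,40],"turn":[0,0,0],"hand":85},
    {"slide":[9,-0.4,50],"turn":[0,0,0],"hand":85},
    {"slide":[3.5,0,36],"turn":[0,0,0],"hand":85},
    {"slide":[0,0,20],"turn":[0,0,0],"hand":85},
    {"slide":[0,0,6],"turn":[0,0,0],"hand":60},
  ],
)

```text
clock: 2.28
eef_pos: [575.1, -241.8, 137.6]
tool_rot: [3.141, 0.004, -0.264]
force: [-0.3, -0.2, -0.2]
width: 69.3
```

Request:
play_rows(
  targets=[
    {"slide":[0,0,0],"turn":[0,0,0],"hand":60},
    {"slide":[0,0,0],"turn":[0,0,0],"hand":60},
  ],
)

```text
clock: 2.52
eef_pos: [577.6, -241.0, 140.5]
tool_rot: [3.141, -0.002, -0.262]
force: [-0.1, -0.1, 0.1]
width: 60.2
```

Request:
play_rows(
  targets=[
    {"slide":[-1,0,20],"turn":[0,0,0],"hand":60},
    {"slide":[0,0,18],"turn":[0,0,0],"hand":60},
    {"slide":[0,0,7],"turn":[0,0,0],"hand":60},
    {"slide":[0,0,0],"turn":[0,0,0],"hand":0},
    {"slide":[0,0,0],"turn":[0,0,0],"hand":0},
  ],
)

```text
clock: 3.15
eef_pos: [576.6, -240.2, 94.9]
tool_rot: [3.142, -0.001, -0.261]
force: [0.3, 0.2, -0.2]
width: 24.0
```

Request:
play_rows(
  targets=[
    {"slide":[0,0,0],"turn":[0,0,0],"hand":0},
    {"slide":[0,0,0],"turn":[0,0,0],"hand":0},
    {"slide":[0,0,0],"turn":[0,0,0],"hand":0},
  ],
)

```text
clock: 3.52
eef_pos: [576.8, -240.2, 95.1]
tool_rot: [3.141, -0.002, -0.261]
force: [-0.1, 0.7, 5.5]
width: 12.8
```

Request:
play_rows(
  targets=[
    {"slide":[0,0,-10],"turn":[0,0,0],"hand":0},
    {"slide":[0,0,-20],"turn":[0,0,0],"hand":0},
    {"slide":[0,0,-35],"turn":[0,0,0],"hand":0},
    {"slide":[0,0,-30],"turn":[0,0,0],"hand":0},
    {"slide":[0,0,-15],"turn":[0,0,0],"hand":0},
  ],
)

```text
clock: 4.15
eef_pos: [576.4, -240.2, 205.8]
tool_rot: [3.141, -0.001, -0.262]
force: [-0.1, 0.4, -2.7]
width: 12.9
```

```bash
python3 - <<'E'
from h import *
snap('scene','s1')
plan([440,10,205],0,8)
E
```

```text
from [ 577.  -240.4  207.1] [179.98  -0.19 -14.99]
[-24.6, -25.8, 0.2] [0.01, -0.02, -1.87]
[-23.8, -26.6, 0.2] [0.01, -0.02, -1.87]
[-22.9, -27.4, 0.2] [0.0, -0.02, -1.87]
[-22.0, -28.1, 0.2] [0.01, -0.03, -1.88]
[-21.1, -28.8, 0.2] [0.0, -0.02, -1.87]
[-20.1, -29.5, 0.2] [0.01, -0.03, -1.88]
[-19.1, -30.1, 0.2] [0.0, -0.02, -1.87]
[-18.2, -30.7, 0.3] [0.01, -0.03, -1.88]
to [440.  10. 205.]
```

View pics/s1.png

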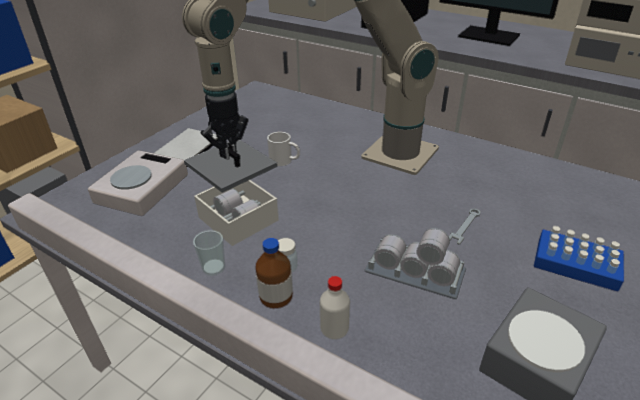

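The lid is lifted level at about (230,165), and the open tub at (237,208) shows both tins. I'll carry the lid to (440, 10).

Request:
play_rows(
  targets=[
    {"slide":[-15,-15,0],"turn":[0,0,-1.9],"hand":0},
    {"slide":[-24,-27,0],"turn":[0,0,-1.9],"hand":0},
    {"slide":[-24,-29,0],"turn":[0,0,-1.9],"hand":0},
    {"slide":[-23,-30,0],"turn":[0,0,-1.9],"hand":0},
    {"slide":[-22,-32,0],"turn":[0,0,-1.9],"hand":0},
  ],
)

```text
clock: 4.82
eef_pos: [493.2, -88.0, 203.3]
tool_rot: [-3.141, 0.002, -0.095]
force: [0.5, 0.3, -3.0]
width: 12.5
```

Request:
play_rows(
  targets=[
    {"slide":[-22,-32,0],"turn":[0,0,-1.9],"hand":0},
    {"slide":[-20,-30,10],"turn":[0,0,-1.9],"hand":0},
    {"slide":[-14,-22,25],"turn":[0,0,-1.7],"hand":0},
    {"slide":[-6,-10,35],"turn":[0,0,0],"hand":0},
    {"slide":[0,0,35],"turn":[0,0,0],"hand":0},
  ],
)

```text
clock: 5.45
eef_pos: [437.5, 9.6, 98.1]
tool_rot: [-3.141, 0.001, 0.002]
force: [0.8, -1.1, -3.0]
width: 13.4
```

Request:
play_rows(
  targets=[
    {"slide":[0,0,30],"turn":[0,0,0],"hand":0},
    {"slide":[0,0,15],"turn":[0,0,0],"hand":0},
    {"slide":[0,0,5],"turn":[0,0,0],"hand":0},
    {"slide":[0,0,0],"turn":[0,0,0],"hand":0},
  ],
)

```text
clock: 5.95
eef_pos: [438.2, 8.6, 49.1]
tool_rot: [-3.142, 0.001, 0.001]
force: [-0.3, 0.1, -2.7]
width: 13.2
```

Request:
play_rows(
  targets=[
    {"slide":[0,0,12],"turn":[0,0,0],"hand":0},
    {"slide":[0,0,8],"turn":[0,0,0],"hand":0},
    {"slide":[0,0,3.5],"turn":[0,0,0],"hand":0},
    {"slide":[0,0,0],"turn":[0,0,0],"hand":0},
    {"slide":[0,0,0],"turn":[0,0,0],"hand":0},
  ],
)

```text
clock: 6.58
eef_pos: [439.0, 8.4, 26.4]
tool_rot: [3.142, -0.001, -0.0]
force: [-0.7, -0.6, -2.9]
width: 13.0
```

Request:
play_rows(
  targets=[
    {"slide":[0,0,2],"turn":[0,0,0],"hand":0},
    {"slide":[0,0,0],"turn":[0,0,0],"hand":0},
    {"slide":[0,0,0],"turn":[0,0,0],"hand":50},
    {"slide":[0,0,0],"turn":[0,0,0],"hand":50},
    {"slide":[0,0,0],"turn":[0,0,0],"hand":50},
  ],
)

```text
clock: 7.2
eef_pos: [438.5, 8.6, 23.8]
tool_rot: [3.142, -0.0, 0.0]
force: [-0.3, -0.1, -0.3]
width: 49.8
```

Request:
play_rows(
  targets=[
    {"slide":[0,0,0],"turn":[0,0,0],"hand":60},
    {"slide":[0,0,-20],"turn":[0,0,0],"hand":60},
    {"slide":[0,0,-40],"turn":[0,0,0],"hand":85},
    {"slide":[0,0,-55],"turn":[0,0,0],"hand":85},
    {"slide":[0,0,-60],"turn":[0,0,0],"hand":85},
  ],
)

```text
clock: 7.82
eef_pos: [437.7, 8.4, 200.1]
tool_rot: [-3.141, 0.002, 0.001]
force: [1.6, -1.2, 0.0]
width: 84.9
```

```bash
python3 - <<'E'
from h import *
print(read_state()['force'])
plan([560,-210,300],-15,8)
E
```

```text
[ 1.62633289 -1.17453735  0.0375829 ]
from [437.7   8.4 200.1] [-1.7998e+02  1.0000e-01  3.0000e-02]
[15.2, 27.3, -12.5] [-0.0, 0.01, 1.88]
[16.1, 26.8, -12.5] [-0.0, 0.01, 1.88]
[17.0, 26.3, -12.5] [-0.0, 0.01, 1.88]
[17.9, 25.7, -12.5] [-0.0, 0.01, 1.88]
[18.7, 25.1, -12.5] [-0.0, 0.02, 1.88]
[19.5, 24.4, -12.5] [-0.0, 0.01, 1.88]
[20.3, 23.8, -12.5] [-0.0, 0.02, 1.88]
[21.1, 23.1, -12.6] [-0.01, 0.01, 1.87]
to [ 560. -210.  300.]
```

Request:
play_rows(
  targets=[
    {"slide":[5,-20,-12],"turn":[0,0,-1],"hand":85},
    {"slide":[8,-38,-15],"turn":[0,0,-1],"hand":85},
    {"slide":[8,-45,-20],"turn":[0,0,-1],"hand":85},
    {"slide":[8,-45,-20],"turn":[0,0,-1],"hand":85},
    {"slide":[8,-45,-18],"turn":[0,0,-1],"hand":85},
  ],
)

```text
clock: 8.45
eef_pos: [467.7, 203.9, 284.4]
tool_rot: [3.141, -0.0, 0.088]
force: [1.5, 0.1, 0.1]
width: 85.0
```

Request:
play_rows(
  targets=[
    {"slide":[8,-35,-15],"turn":[0,0,-1],"hand":85},
    {"slide":[5,-20,-10],"turn":[0,0,-1],"hand":85},
    {"slide":[0,-8,0],"turn":[0,0,-1],"hand":85},
    {"slide":[0,0,0],"turn":[0,0,0],"hand":85},
    {"slide":[0,0,0],"turn":[0,0,0],"hand":85},
  ],
)

```text
clock: 9.07
eef_pos: [474.4, 265.1, 308.1]
tool_rot: [3.14, 0.001, 0.138]
force: [-0.4, 0.3, -0.3]
width: 84.7
```

```bash
cat >> h.py <<'E'
def rect(P,name):
    if len(P)<6: print(name,len(P));return
    r=cv2.minAreaRect(P[:,:2].astype(np.float32)); print(name,len(P),'c',np.round(r[0],1),'size',np.round(r[1],1),'ang',round(r[2],2),'z',np.round(np.percentile(P[:,2],[2,50,98]),1))
E
python3 - <<'E'
from h import *
s=read_state();print(s['clock'],s['eef_pos'],s['tool_rot'])
snap('wrist','w3');snap('top','t3')
for tag in ('w3','t3'):
    im,W=cloud(tag); P=(W[:270] if tag=='w3' else W).reshape(-1,3);P=P[np.isfinite(P[:,0])]
    print('bench',np.median(P[abs(P[:,2])<5][:,2]))
    n=(abs(P[:,0]-505)<80)&(abs(P[:,1]-276)<150)
    for lo,hi in((26,36),(66,76),(110,130)): rect(P[n&(P[:,2]>lo)&(P[:,2]<hi)],(lo,hi))
    n=(abs(P[:,0]-438)<120)&(abs(P[:,1]-8)<120)
    rect(P[n&(P[:,2]>8)&(P[:,2]<20)],'lid')
E
```

```text
9.075 [474.3606409  265.08962581 308.12485537] [3.14003263e+00 1.22097909e-03 1.38420380e-01]
bench -0.16303698003593087
(26, 36) 1032 c [505.4 274.7] size [ 95.9 218.6] ang 7.93 z [26.2 28.8 33.2]
(66, 76) 2703 c [506.7 275.1] size [ 62.2 176.8] ang 8.01 z [66.4 70.4 73. ]
(110, 130) 2979 c [500.2 308.1] size [59.7 56.4] ang 6.9 z [111.1 123.  127.1]
lid 437 c [413.2  92.5] size [121.5  15.6] ang 0.93 z [ 8.3 13.2 15. ]
bench 0.6906395235063427
(26, 36) 95 c [514.  208.9] size [95.2 80.4] ang 6.79 z [26.7 30.3 35.3]
(66, 76) 244 c [511.5 231.3] size [59.5 98.9] ang 5.37 z [66.2 70.6 75.6]
(110, 130) 1
lid 2396 c [436.6   2.1] size [227.8 233.5] ang 89.82 z [ 8.6 14.7 19.6]
```

View pics/w3.png

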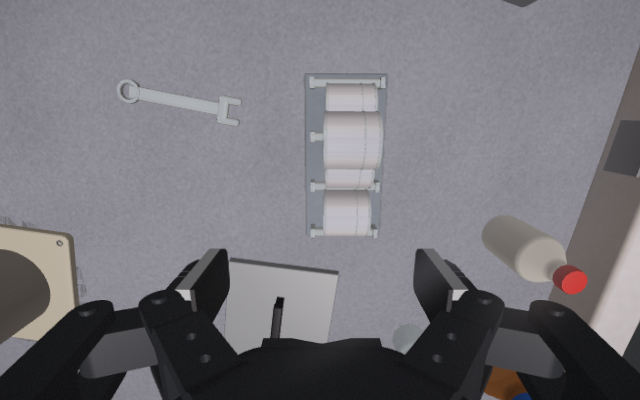

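View pics/t3.png

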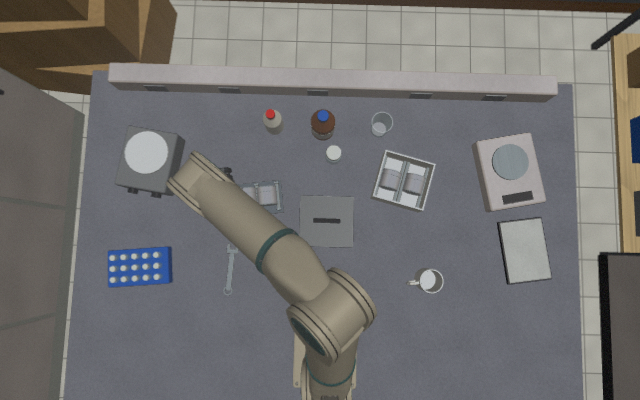

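The wrist view shows the rack from (310,80) to (380,235), with the upper tin at (352,140) and the gap between base tins at about (350,190). The top view shows the lid flat at (326,221) and the tub tins at about (388,180) and (413,183). Next I'll move to look into the tub.

```bash
python3 - <<'E'
from h import *
plan([575,-225,300],-15,12)
E
```

```text
from [474.5 265.4 308.4] [1.7994e+02 4.0000e-02 7.9300e+00]
[2.7, 41.6, 0.7] [0.01, 0.0, 1.91]
[4.0, 41.5, 0.7] [0.01, 0.0, 1.91]
[5.4, 41.4, 0.7] [0.0, 0.0, 1.91]
[6.8, 41.2, 0.7] [0.01, 0.0, 1.91]
[8.2, 40.9, 0.7] [0.0, 0.0, 1.91]
[9.5, 40.6, 0.7] [0.01, 0.0, 1.91]
[10.9, 40.3, 0.7] [0.0, 0.0, 1.91]
[12.2, 39.9, 0.8] [0.01, 0.01, 1.91]
[13.5, 39.4, 0.7] [0.0, 0.0, 1.91]
[14.8, 39.0, 0.7] [0.01, 0.01, 1.91]
[16.2, 38.5, 0.8] [0.0, 0.0, 1.92]
[17.4, 37.8, 0.7] [0.01, 0.01, 1.91]
to [ 575. -225.  300.]
```

Request:
play_rows(
  targets=[
    {"slide":[2,25,0.7],"turn":[0,0,1.9],"hand":85},
    {"slide":[4,42,0.7],"turn":[0,0,1.9],"hand":85},
    {"slide":[5.4,48,0.7],"turn":[0,0,1.9],"hand":85},
    {"slide":[7,48,0.7],"turn":[0,0,1.9],"hand":85},
    {"slide":[8.5,48,0.7],"turn":[0,0,1.9],"hand":85},
  ],
)

```text
clock: 9.8
eef_pos: [515.1, 55.4, 305.3]
tool_rot: [3.141, -0.0, -0.028]
force: [-0.6, 1.3, -0.6]
width: 84.8
```

Request:
play_rows(
  targets=[
    {"slide":[10,48,0.7],"turn":[0,0,1.9],"hand":85},
    {"slide":[11.5,48,0.7],"turn":[0,0,1.9],"hand":85},
    {"slide":[13,48,0.7],"turn":[0,0,1.9],"hand":85},
    {"slide":[15,45,0.7],"turn":[0,0,1.9],"hand":85},
    {"slide":[16,40,0.7],"turn":[0,0,1.9],"hand":85},
  ],
)

```text
clock: 10.42
eef_pos: [559.3, -179.4, 301.6]
tool_rot: [3.141, 0.0, -0.195]
force: [-0.1, 0.2, -0.1]
width: 84.7
```

Request:
play_rows(
  targets=[
    {"slide":[15,25,0.7],"turn":[0,0,1.9],"hand":85},
    {"slide":[10,12,0.7],"turn":[0,0,1.9],"hand":85},
    {"slide":[3,0,0],"turn":[0,0,0],"hand":85},
    {"slide":[0,0,0],"turn":[0,0,0],"hand":85},
    {"slide":[0,0,0],"turn":[0,0,0],"hand":85},
  ],
)

```text
clock: 11.05
eef_pos: [579.7, -217.1, 300.7]
tool_rot: [-3.141, 0.0, -0.255]
force: [-0.0, -0.3, -0.2]
width: 85.0
```

```bash
python3 - <<'E'
from h import *
s=read_state();print(s['clock'],s['eef_pos'],np.degrees(s['tool_rot']))
snap('wrist','w4')
im,W=cloud('w4'); P=W[:270].reshape(-1,3);P=P[np.isfinite(P[:,0])]
n=(np.hypot(P[:,0]-576,P[:,1]+241)<150)
rect(P[n&(P[:,2]>74)&(P[:,2]<82)],'rim')
a=np.radians(-15); L=(P[:,:2]-[576.2,-241])@np.array([[np.cos(a),-np.sin(a)],[np.sin(a),np.cos(a)]])
for sg in(-1,1):
    m=(abs(L[:,0])<68)&(abs(L[:,1]-sg*40)<26)&(P[:,2]>50)&(P[:,2]<74)
    rect(P[m],('tin',sg)); 
    t=m&(P[:,2]>66); print('local crest',np.median(L[t],axis=0),np.percentile(L[m][:,0],[1,99]))
plan([586.6,-202.4,110],-15,1)
E
```

```text
11.05 [ 579.68404766 -217.0694933   300.7015433 ] [-1.79975399e+02  5.14358074e-03 -1.46386273e+01]
rim 2412 c [ 575.7 -242.4] size [169.7 159.7] ang 75.3 z [74.5 77.8 79.4]
('tin', -1) 1791 c [ 569.1 -280.5] size [52.  59.9] ang 74.98 z [55.1 66.2 70. ]
local crest [  3.09222012 -40.43971064] [-26.13752568  32.2307136 ]
('tin', 1) 2090 c [ 581.6 -200.9] size [51.8 60. ] ang 75.23 z [55.  66.2 70. ]
local crest [-4.83919776 38.8266471 ] [-34.80285953  23.9145624 ]
from [ 579.7 -217.4  300.7] [-1.7999e+02 -1.0000e-02 -1.4660e+01]
[2.9, -16.2, 190.7] [-0.01, -0.01, 0.34]
to [ 586.6 -202.4  110. ]
```

View pics/w4.png

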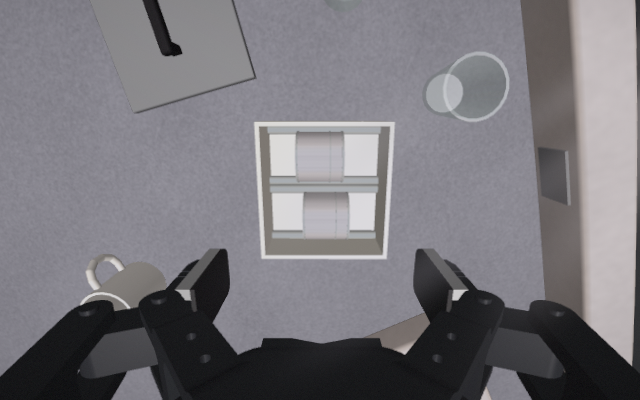

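In the tub, tin_b is at about (320,157) and tin_a at about (326,215) in the wrist view. Their crests are at about 70 mm, against 69 expected. Tin_b's centre is (581, -201), and I'll grasp it end to end.

Request:
play_rows(
  targets=[
    {"slide":[-1,-8,40],"turn":[0,0,0.4],"hand":85},
    {"slide":[-1.6,-8.3,55],"turn":[0,0,0],"hand":85},
    {"slide":[0,0,50],"turn":[0,0,0],"hand":85},
    {"slide":[0,0,30],"turn":[0,0,0],"hand":85},
    {"slide":[0,0,10],"turn":[0,0,0],"hand":85},
  ],
)

```text
clock: 11.72
eef_pos: [580.2, -201.5, 113.8]
tool_rot: [-3.141, 0.003, -0.264]
force: [0.5, 0.8, -0.7]
width: 85.0
```

Request:
play_rows(
  targets=[
    {"slide":[0,0,0],"turn":[0,0,0],"hand":85},
    {"slide":[0,0,0],"turn":[0,0,0],"hand":85},
  ],
)

```text
clock: 11.98
eef_pos: [582.6, -202.4, 117.1]
tool_rot: [-3.142, -0.003, -0.265]
force: [0.9, 0.2, -0.2]
width: 84.8
```

```bash
python3 - <<'E'
from h import *
plan([581.3,-201,17],-15,1)
E
```

```text
from [ 582.6 -202.4  117.1] [-1.800e+02 -1.700e-01 -1.518e+01]
[-1.9, -1.0, 100.1] [-0.0, -0.17, -0.18]
to [ 581.3 -201.    17. ]
```

Request:
play_rows(
  targets=[
    {"slide":[-1.5,-1,22],"turn":[0,0,0],"hand":85},
    {"slide":[0,0,30],"turn":[0,0,0],"hand":85},
    {"slide":[0,0,25],"turn":[0,0,0],"hand":85},
    {"slide":[0,0,15],"turn":[0,0,0],"hand":85},
    {"slide":[0,0,6.5],"turn":[0,0,0],"hand":85},
  ],
)

```text
clock: 12.6
eef_pos: [580.3, -201.2, 19.5]
tool_rot: [3.14, 0.001, -0.266]
force: [-7.8, 1.2, 49.1]
width: 85.3
```

Request:
play_rows(
  targets=[
    {"slide":[0,0,0],"turn":[0,0,0],"hand":85},
    {"slide":[0,0,0],"turn":[0,0,0],"hand":50},
    {"slide":[0,0,0],"turn":[0,0,0],"hand":40},
    {"slide":[0,0,0],"turn":[0,0,0],"hand":40},
    {"slide":[0,0,0],"turn":[0,0,0],"hand":40},
  ],
)

```text
clock: 13.22
eef_pos: [581.9, -201.1, 20.0]
tool_rot: [3.141, -0.004, -0.265]
force: [-2.8, 1.0, 15.7]
width: 59.3
```

Request:
play_rows(
  targets=[
    {"slide":[0,0,-8],"turn":[0,0,0],"hand":40},
    {"slide":[0,0,-15],"turn":[0,0,0],"hand":40},
    {"slide":[0,0,-30],"turn":[0,0,0],"hand":40},
    {"slide":[0,0,-50],"turn":[0,0,0],"hand":40},
    {"slide":[0,0,-50],"turn":[0,0,0],"hand":40},
  ],
)

```text
clock: 13.85
eef_pos: [579.9, -200.8, 171.7]
tool_rot: [-3.141, 0.0, -0.265]
force: [1.0, 0.4, -2.4]
width: 59.7
```

```bash
python3 - <<'E'
from h import *
s=read_state();print(s['clock'],s['force'],s['width'])
snap('wrist','w5'); snap('scene','s5')
plan([510,230,230],8,10)
E
```

```text
13.85 [ 1.02665176  0.38176452 -2.44109767] 59.696533281089586
from [ 584.3 -201.3  176.5] [-179.98   -0.66  -15.19]
[-18.4, -39.7, -5.5] [0.01, -0.07, -2.32]
[-16.8, -40.4, -5.5] [0.01, -0.06, -2.32]
[-15.1, -41.0, -5.5] [0.01, -0.07, -2.32]
[-13.5, -41.6, -5.5] [0.01, -0.06, -2.32]
[-11.8, -42.1, -5.5] [0.01, -0.07, -2.32]
[-10.1, -42.6, -5.4] [0.01, -0.06, -2.32]
[-8.4, -43.0, -5.4] [0.01, -0.07, -2.32]
[-6.6, -43.2, -5.4] [0.01, -0.06, -2.32]
[-4.8, -43.5, -5.4] [0.01, -0.07, -2.31]
[-3.1, -43.7, -5.4] [0.02, -0.06, -2.32]
to [510.  230.1 230. ]
```

View pics/s5.png

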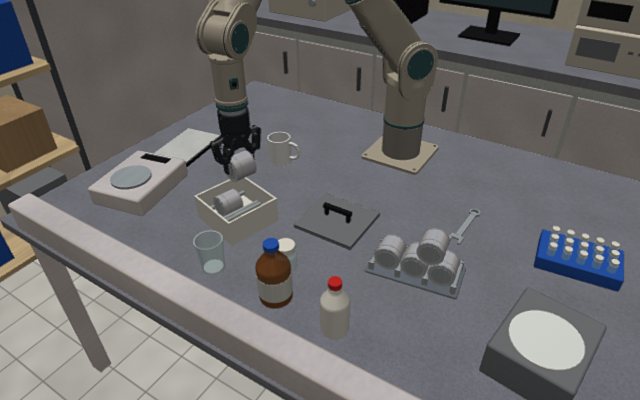

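View pics/w5.png

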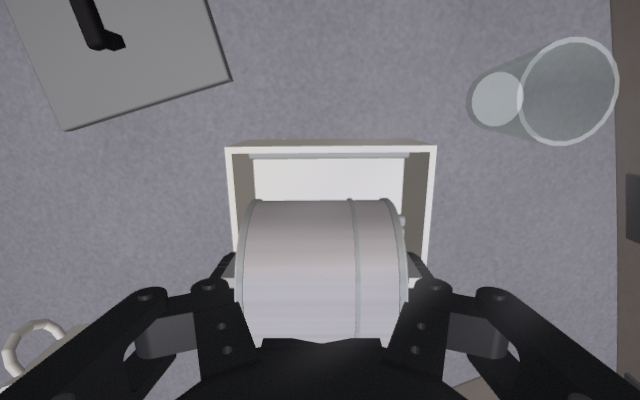

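Tin_b is held and level, with opening 59.7 and a weight of about 2.4 N. I'll carry it to above the gap.

Request:
play_rows(
  targets=[
    {"slide":[-10,-20,-1],"turn":[0,0,-2.3],"hand":40},
    {"slide":[-17,-40,-1],"turn":[0,0,-2.3],"hand":40},
    {"slide":[-17,-46,-1],"turn":[0,0,-2.3],"hand":40},
    {"slide":[-15,-48,-1],"turn":[0,0,-2.3],"hand":40},
    {"slide":[-13,-48,-1],"turn":[0,0,-2.3],"hand":40},
  ],
)

```text
clock: 14.58
eef_pos: [541.7, 13.7, 173.7]
tool_rot: [-3.141, 0.003, -0.06]
force: [0.6, -0.0, -1.8]
width: 59.4
```

Request:
play_rows(
  targets=[
    {"slide":[-12,-48,-1],"turn":[0,0,-2.3],"hand":40},
    {"slide":[-10,-48,-1],"turn":[0,0,-2.3],"hand":40},
    {"slide":[-7,-48,-1],"turn":[0,0,-2.3],"hand":40},
    {"slide":[-5,-40,0],"turn":[0,0,-2.4],"hand":40},
    {"slide":[-3,-25,0],"turn":[0,0,-2.4],"hand":40},
  ],
)

```text
clock: 15.2
eef_pos: [502.7, 223.2, 176.8]
tool_rot: [-3.141, 0.003, 0.147]
force: [0.2, -0.1, -2.2]
width: 59.3
```

Request:
play_rows(
  targets=[
    {"slide":[0,-10,0],"turn":[0,0,0],"hand":40},
    {"slide":[0,-4,0],"turn":[0,0,0],"hand":40},
    {"slide":[0,0,0],"turn":[0,0,0],"hand":40},
    {"slide":[0,0,0],"turn":[0,0,0],"hand":40},
  ],
)

```text
clock: 15.7
eef_pos: [504.2, 232.4, 177.8]
tool_rot: [3.141, 0.0, 0.138]
force: [-0.1, -0.6, -2.1]
width: 59.7
```

```bash
python3 - <<'E'
from h import *
snap('wrist','w6'); s=read_state();print(s['clock'],s['eef_pos'],s['force'],s['width'])
im,W=cloud('w6'); P=W.reshape(-1,3);P=P[np.isfinite(P[:,0])]
e=s['eef_pos']
m=(np.hypot(P[:,0]-e[0],P[:,1]-e[1])<45)&(P[:,2]>140)&(P[:,2]<245)
cv2.imwrite('pics/w6b.png',cv2.resize(im,None,fx=1,fy=1))
# tin surface fit: central column
ys=np.radians(8);ax=np.array([np.cos(ys),np.sin(ys)]);nn=np.array([-np.sin(ys),np.cos(ys)])
L=np.c_[(P[:,:2]-e[:2])@ax,(P[:,:2]-e[:2])@nn,P[:,2]-e[2]]
q=L[(abs(L[:,0])<15)&(L[:,1]>0)&(L[:,1]<40)&(L[:,2]>5)&(L[:,2]<65)]
from scipy.optimize import least_squares
r=least_squares(lambda p:np.hypot(q[:,1]-p[0],q[:,2]-p[1])-32,[0,17],loss='soft_l1');print('tin rel TCP (y,z)',r.x,len(q),np.median(abs(r.fun)))
n=(abs(P[:,0]-500)<50)&(abs(P[:,1]-309)<40)&(P[:,2]>110)&(P[:,2]<130);rect(P[n],'upper')
plan([510,241.6,150],8,1)
E
```

```text
15.75 [504.21556586 232.55347069 177.82335248] [ 0.15472146 -0.22348938 -1.46519116] 59.380772734115176
tin rel TCP (y,z) [-0.94325435 16.57711948] 9433 0.3709552621060439
upper 8808 c [500.5 308.1] size [59.9 57.2] ang 7.63 z [111.4 123.3 126.8]
from [504.2 232.6 177.8] [1.7996e+02 1.0000e-02 7.9100e+00]
[7.0, -8.2, 27.8] [0.04, 0.01, -0.09]
to [510.  241.6 150. ]
```

View pics/w6.png

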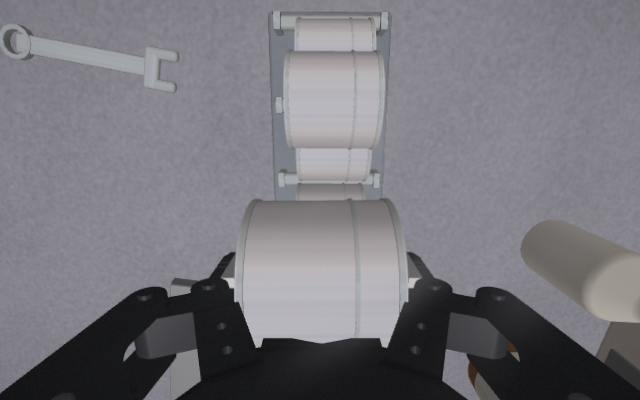

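The held tin is at about (320,270) and the upper tin at about (335,100), in line with each other. I'll fit the upper tin in the same image, so any camera bias cancels.

```bash
cat >> h.py <<'E'
from scipy.optimize import least_squares
def cyl(P,c,yaw=8,x=22,y=26,zmin=8):
    "fit circle r32 in rack cross-section around world c; returns centre world"
    ys=np.radians(yaw);ax=np.array([np.cos(ys),np.sin(ys)]);nn=np.array([-np.sin(ys),np.cos(ys)])
    L=np.c_[(P[:,:2]-c[:2])@ax,(P[:,:2]-c[:2])@nn,P[:,2]-c[2]]
    r0=np.hypot(L[:,1],L[:,2]); k=(abs(r0-32)<7)&(L[:,2]>zmin)
    q=L[k&(abs(L[:,0])<x)]
    r=least_squares(lambda p:np.hypot(q[:,1]-p[0],q[:,2]-p[1])-32,[0,0],loss='soft_l1',f_scale=.5)
    qa=L[k&(abs(L[:,0])<45)&(L[:,2]>20)]; lo,hi=np.percentile(qa[:,0],[1,99])
    return np.round(np.array([*(c[:2]+ax*(lo+hi)/2+nn*r.x[0]),c[2]+r.x[1]]),1),len(q),round(float(hi-lo),1)
E
python3 - <<'E'
from h import *
im,W=cloud('w6'); P=W.reshape(-1,3);P=P[np.isfinite(P[:,0])]
print('held',cyl(P,np.array([504.2,231.6,194.4])))
print('upper',cyl(P,np.array([500.5,308.5,94.])))
im,W=cloud('w3'); P=W[:270].reshape(-1,3);P=P[np.isfinite(P[:,0])]
for n,c in dict(upper=[500.5,308.5,94],base0=[514.5,208,40],base1=[505,275.,40],base2=[495.6,342,40]).items(): print(n,cyl(P,np.array(c,float)))
E
```

```text
held (array([504.2, 231.6, 194.3]), 15868, 79.4)
upper (array([500.3, 308.3,  93.9]), 6949, 58.3)
upper (array([500.3, 308.1,  94. ]), 2400, 57.3)
base0 (array([514.6, 206.9,  39.9]), 1513, 58.8)
base1 (array([507.6, 274.6,  39.9]), 642, 58.7)
base2 (array([498.2, 342.3,  39.8]), 1014, 57.1)
```

Request:
play_rows(
  targets=[
    {"slide":[4,-5,0],"turn":[0,0,0],"hand":40},
    {"slide":[3,-3,12],"turn":[0,0,0],"hand":40},
    {"slide":[0,0,20],"turn":[0,0,0],"hand":40},
    {"slide":[0,0,8],"turn":[0,0,0],"hand":40},
    {"slide":[0,0,0],"turn":[0,0,0],"hand":40},
  ],
)

```text
clock: 16.38
eef_pos: [509.3, 242.6, 137.1]
tool_rot: [3.141, 0.002, 0.14]
force: [0.0, -0.2, -2.1]
width: 59.5
```

```bash
python3 - <<'E'
from h import *
for i in range(2): snap('wrist','w7')
s=read_state();print(s['clock'],s['eef_pos'],np.degrees(s['tool_rot']),s['force'])
im,W=cloud('w7'); P=W.reshape(-1,3);P=P[np.isfinite(P[:,0])]
e=s['eef_pos']
print('held',cyl(P,np.array([e[0],e[1]-1,e[2]+16.5])))
print('upper',cyl(P,np.array([500.5,308.5,94.]),zmin=18))
plan([510,241.6,77.4],8,1)
E
```

```text
16.475 [509.94934716 243.04238673 138.19056204] [-1.79975451e+02 -3.00296703e-02  8.02696707e+00] [-0.36527292 -0.07255572 -2.73313258]
held (array([509.9, 242.2, 154.4]), 15840, 79.7)
upper (array([500.3, 308.4,  94. ]), 9475, 58.4)
from [509.9 243.  138.2] [-1.7998e+02 -3.0000e-02  8.0300e+00]
[-0.2, 1.5, 60.8] [-0.02, -0.03, 0.03]
to [510.  241.6  77.4]
```

Request:
play_rows(
  targets=[
    {"slide":[0,1.5,12],"turn":[0,0,0],"hand":40},
    {"slide":[0,0,20],"turn":[0,0,0],"hand":40},
    {"slide":[0,0,15],"turn":[0,0,0],"hand":40},
    {"slide":[0,0,6],"turn":[0,0,0],"hand":40},
    {"slide":[0,0,0],"turn":[0,0,0],"hand":40},
  ],
)

```text
clock: 17.1
eef_pos: [509.8, 241.2, 84.6]
tool_rot: [3.141, 0.001, 0.14]
force: [0.1, -0.4, -2.0]
width: 59.2
```

Request:
play_rows(
  targets=[
    {"slide":[0,0,3],"turn":[0,0,0],"hand":40},
    {"slide":[0,0,2.5],"turn":[0,0,0],"hand":40},
    {"slide":[0,0,0],"turn":[0,0,0],"hand":40},
  ],
)

```text
clock: 17.48
eef_pos: [509.9, 241.1, 79.5]
tool_rot: [3.142, -0.0, 0.14]
force: [-0.3, 0.3, -2.3]
width: 59.4
```

```bash
python3 - <<'E'
from h import *
snap('wrist','w8')
s=read_state();print(s['clock'],s['eef_pos'],np.degrees(s['tool_rot']),s['force'])
im,W=cloud('w8'); P=W.reshape(-1,3);P=P[np.isfinite(P[:,0])]
e=s['eef_pos']
print('held',cyl(P,np.array([e[0],e[1]-1,e[2]+16.5])))
print('upper',cyl(P,np.array([500.5,308.5,94.]),zmin=18))
E
```

```text
17.525 [510.00644608 241.17328684  79.5362032 ] [-1.79999783e+02 -1.41517784e-02  8.01949157e+00] [ 0.72503329 -0.15236475 -1.77516421]
held (array([510. , 240.4,  96.1]), 15865, 78.7)
upper (array([500.3, 308.4,  93.9]), 23252, 58.3)
```

Request:
play_rows(
  targets=[
    {"slide":[0,-0.4,1.5],"turn":[0,0,0],"hand":40},
    {"slide":[0,0,0.5],"turn":[0,0,0],"hand":40},
    {"slide":[0,0,0],"turn":[0,0,0],"hand":40},
  ],
)

```text
clock: 17.9
eef_pos: [509.9, 241.7, 77.5]
tool_rot: [-3.142, -0.0, 0.14]
force: [-0.9, 0.5, -1.7]
width: 59.3
```

Request:
play_rows(
  targets=[
    {"slide":[0,0,0.8],"turn":[0,0,0],"hand":40},
    {"slide":[0,0,0],"turn":[0,0,0],"hand":40},
    {"slide":[0,0,0],"turn":[0,0,0],"hand":62},
    {"slide":[0,0,0],"turn":[0,0,0],"hand":70},
    {"slide":[0,0,0],"turn":[0,0,0],"hand":80},
  ],
)

```text
clock: 18.52
eef_pos: [510.0, 241.6, 76.6]
tool_rot: [-3.142, -0.0, 0.14]
force: [-0.4, 0.5, 0.9]
width: 79.7
```

Request:
play_rows(
  targets=[
    {"slide":[0,0,0],"turn":[0,0,0],"hand":80},
    {"slide":[0,0,-10],"turn":[0,0,0],"hand":80},
    {"slide":[0,0,-30],"turn":[0,0,0],"hand":80},
    {"slide":[0,0,-45],"turn":[0,0,0],"hand":85},
    {"slide":[0,0,-45],"turn":[0,0,0],"hand":85},
  ],
)

```text
clock: 19.15
eef_pos: [509.7, 241.6, 208.5]
tool_rot: [-3.141, -0.0, 0.14]
force: [0.6, 0.1, 0.4]
width: 84.7
```

Request:
play_rows(
  targets=[
    {"slide":[0,0,-40],"turn":[0,0,0],"hand":85},
    {"slide":[0,0,-20],"turn":[0,0,0],"hand":85},
    {"slide":[0,0,0],"turn":[0,0,0],"hand":85},
    {"slide":[0,0,0],"turn":[0,0,0],"hand":85},
  ],
)

```text
clock: 19.65
eef_pos: [509.4, 241.1, 265.9]
tool_rot: [3.141, 0.001, 0.14]
force: [0.8, -0.7, -0.6]
width: 85.0
```

```bash
python3 - <<'E'
from h import *
snap('wrist','w9');snap('scene','s9')
s=read_state();print(s['clock'],s['eef_pos'],np.degrees(s['tool_rot']),s['force'])
for t in('w9','s9'):
  im,W=cloud(t); P=W.reshape(-1,3);P=P[np.isfinite(P[:,0])]
  for n,c in dict(gap=[510,241,94],upper=[500.5,308.5,94],base0=[514.5,208,40],base2=[495.6,342,40]).items():
    try: print(t,n,cyl(P,np.array(c,float),zmin=15))
    except Exception as e: print(n,e)
plan([568.8,-280.4,170],-15,12)
E
```

```text
19.75 [509.22653542 241.03592186 265.41251806] [1.79954266e+02 1.28210512e-01 8.02431720e+00] [ 0.791608    0.90932683 -0.37809703]
w9 gap (array([509.5, 240.7,  94.1]), 2620, 58.8)
w9 upper (array([500.2, 308.3,  94. ]), 3136, 58.3)
w9 base0 (array([514.8, 207.2,  39.9]), 486, 58.7)
w9 base2 (array([498.3, 342.5,  39.7]), 1094, 58.1)
s9 gap (array([513.1, 241.6,  94.5]), 271, 61.6)
s9 upper (array([503.9, 309.7,  94.2]), 294, 61.9)
s9 base0 (array([519.1, 208. ,  40. ]), 89, 60.5)
s9 base2 (array([502.4, 344.2,  39.7]), 180, 60.8)
from [509.2 241.  265.4] [1.7995e+02 1.3000e-01 8.0200e+00]
[-1.1, 43.7, 8.0] [0.01, 0.01, 1.92]
[0.3, 43.7, 8.0] [0.01, 0.01, 1.92]
[1.8, 43.7, 8.0] [0.01, 0.01, 1.92]
[3.3, 43.6, 8.0] [0.0, 0.01, 1.92]
[4.7, 43.5, 8.0] [0.01, 0.01, 1.92]
[6.2, 43.3, 7.9] [0.0, 0.01, 1.92]
[7.6, 43.1, 8.0] [0.01, 0.01, 1.92]
[9.0, 42.8, 7.9] [0.0, 0.01, 1.92]
[10.5, 42.5, 7.9] [0.01, 0.01, 1.92]
[11.9, 42.1, 8.0] [0.0, 0.01, 1.91]
[13.3, 41.6, 7.9] [0.01, 0.01, 1.92]
[14.6, 41.2, 8.0] [0.0, 0.01, 1.91]
to [ 568.8 -280.4  170. ]
```

View pics/w9.png

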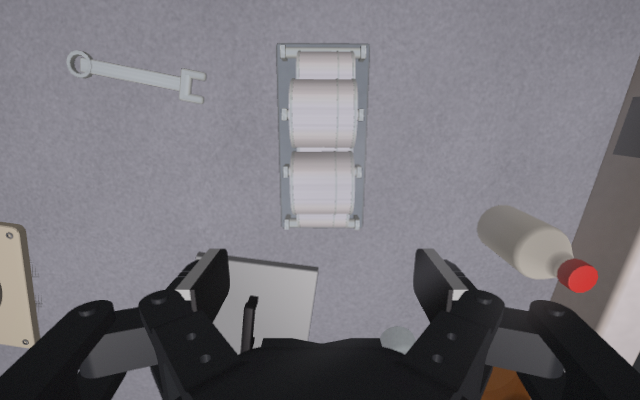

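The gap tin sits at (509.5, 240.7, 94.1) at about (323,185) in the wrist view. The other tins haven't moved. Next is tin_a, which I'll grasp a little higher because the last descent met contact at TCP z of about 19.

Request:
play_rows(
  targets=[
    {"slide":[0,25,0],"turn":[0,0,1.9],"hand":85},
    {"slide":[0.5,45,0],"turn":[0,0,1.9],"hand":85},
    {"slide":[2,52,0],"turn":[0,0,1.9],"hand":85},
    {"slide":[4,52,0],"turn":[0,0,1.9],"hand":85},
    {"slide":[5.5,52,4],"turn":[0,0,1.9],"hand":85},
  ],
)

```text
clock: 20.38
eef_pos: [536.3, 15.1, 261.9]
tool_rot: [-3.141, 0.001, -0.027]
force: [1.4, 0.7, 0.1]
width: 84.8
```

Request:
play_rows(
  targets=[
    {"slide":[7,52,8],"turn":[0,0,1.9],"hand":85},
    {"slide":[9,52,8],"turn":[0,0,1.9],"hand":85},
    {"slide":[11,50,8],"turn":[0,0,1.9],"hand":85},
    {"slide":[12,48,8],"turn":[0,0,1.9],"hand":80},
    {"slide":[13,44,8],"turn":[0,0,1.9],"hand":80},
  ],
)

```text
clock: 21.0
eef_pos: [565.6, -235.1, 221.1]
tool_rot: [-3.141, 0.002, -0.193]
force: [0.7, -0.7, 0.5]
width: 79.9
```

Request:
play_rows(
  targets=[
    {"slide":[12,28,10],"turn":[0,0,1.9],"hand":76},
    {"slide":[5,12,10],"turn":[0,0,1.9],"hand":76},
    {"slide":[0,0,0],"turn":[0,0,0],"hand":76},
    {"slide":[0,0,0],"turn":[0,0,0],"hand":76},
    {"slide":[0,0,0],"turn":[0,0,0],"hand":76},
  ],
)

```text
clock: 21.62
eef_pos: [575.3, -274.2, 203.4]
tool_rot: [-3.141, -0.001, -0.255]
force: [0.2, 0.4, 0.3]
width: 76.0
```

```bash
python3 - <<'E'
from h import *
snap('wrist','w10')
s=read_state();print(s['clock'],s['eef_pos'],np.degrees(s['tool_rot']),s['width'])
im,W=cloud('w10'); P=W[:270].reshape(-1,3);P=P[np.isfinite(P[:,0])]
print(cyl(P,np.array([568.5,-281.,37]),yaw=-15))
plan([568.8,-280.4,25],-15,1)
E
```

```text
21.675 [ 575.26696196 -274.60544711  203.32393315] [-1.79986038e+02 -4.59774661e-02 -1.46590167e+01] 76.11247474052156
(array([ 568.7, -281.6,   36.8]), 2861, 59.0)
from [ 575.3 -274.6  203.3] [-1.7999e+02 -5.0000e-02 -1.4660e+01]
[-4.9, 7.3, 178.3] [-0.01, -0.05, 0.34]
to [ 568.8 -280.4   25. ]
```

View pics/w10.png

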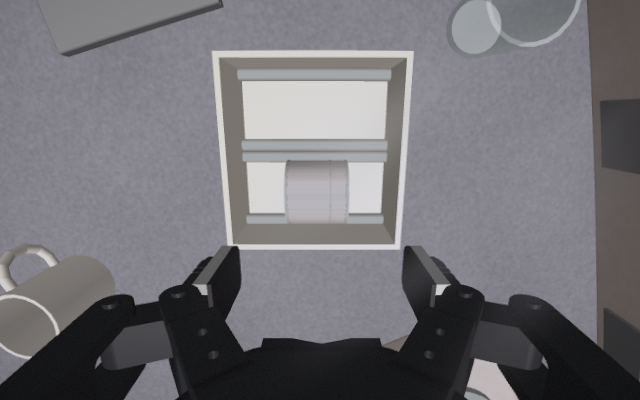

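Tin_a is at about (317,190) in the wrist view, with its centre at (568.7, -281, 36.8). I'll descend in steps.

Request:
play_rows(
  targets=[
    {"slide":[-2.5,4,25],"turn":[0,0,0.3],"hand":76},
    {"slide":[-2.5,3.5,42],"turn":[0,0,0],"hand":76},
    {"slide":[0,0,35],"turn":[0,0,0],"hand":76},
    {"slide":[0,0,18],"turn":[0,0,0],"hand":76},
    {"slide":[0,0,0],"turn":[0,0,0],"hand":76},
  ],
)

```text
clock: 22.3
eef_pos: [567.8, -281.3, 82.0]
tool_rot: [-3.141, 0.002, -0.262]
force: [-0.2, 0.3, 0.0]
width: 76.0
```

Request:
play_rows(
  targets=[
    {"slide":[0,0,0],"turn":[0,0,0],"hand":76},
  ],
)

```text
clock: 22.42
eef_pos: [569.3, -282.0, 84.1]
tool_rot: [3.141, -0.003, -0.263]
force: [-0.1, -0.1, 0.2]
width: 76.4
```

Request:
play_rows(
  targets=[
    {"slide":[0,-1,18],"turn":[0,0,0],"hand":76},
    {"slide":[0,0,20],"turn":[0,0,0],"hand":76},
    {"slide":[0,0,13],"turn":[0,0,0],"hand":76},
    {"slide":[0,0,5],"turn":[0,0,0],"hand":76},
    {"slide":[0,0,0],"turn":[0,0,0],"hand":76},
  ],
)

```text
clock: 23.05
eef_pos: [568.2, -280.8, 26.1]
tool_rot: [-3.141, 0.001, -0.263]
force: [0.7, -0.0, 0.9]
width: 76.1
```

Request:
play_rows(
  targets=[
    {"slide":[0,0,2],"turn":[0,0,0],"hand":76},
    {"slide":[0,0,0],"turn":[0,0,0],"hand":55},
    {"slide":[0,0,0],"turn":[0,0,0],"hand":40},
    {"slide":[0,0,0],"turn":[0,0,0],"hand":40},
    {"slide":[0,0,0],"turn":[0,0,0],"hand":40},
  ],
)

```text
clock: 23.68
eef_pos: [568.7, -281.1, 25.2]
tool_rot: [3.141, -0.001, -0.263]
force: [-0.3, 0.3, 5.2]
width: 59.2
```

Request:
play_rows(
  targets=[
    {"slide":[0,0,-5],"turn":[0,0,0],"hand":40},
    {"slide":[0,0,-15],"turn":[0,0,0],"hand":40},
    {"slide":[0,0,-30],"turn":[0,0,0],"hand":40},
    {"slide":[0,0,-50],"turn":[0,0,0],"hand":40},
    {"slide":[0,0,-50],"turn":[0,0,0],"hand":40},
  ],
)

```text
clock: 24.3
eef_pos: [567.9, -280.7, 176.4]
tool_rot: [-3.141, 0.001, -0.263]
force: [1.1, -0.2, -1.7]
width: 59.3
```

Request:
play_rows(
  targets=[
    {"slide":[0,0,-40],"turn":[0,0,0],"hand":40},
    {"slide":[0,0,-15],"turn":[0,0,0],"hand":40},
  ],
)

```text
clock: 24.55
eef_pos: [569.4, -281.1, 232.8]
tool_rot: [3.141, -0.004, -0.263]
force: [0.4, 0.7, -3.0]
width: 59.3
```

```bash
python3 - <<'E'
from h import *
plan([505,265,232],8,12)
E
```

```text
from [ 569.4 -281.1  232.8] [179.96  -0.26 -15.08]
[-17.0, -42.5, -0.0] [0.01, -0.02, -1.92]
[-15.6, -43.1, -0.0] [0.01, -0.02, -1.92]
[-14.1, -43.6, -0.0] [0.01, -0.02, -1.92]
[-12.7, -44.0, -0.0] [0.01, -0.02, -1.92]
[-11.2, -44.4, 0.0] [0.01, -0.02, -1.92]
[-9.7, -44.8, 0.0] [0.01, -0.02, -1.93]
[-8.2, -45.1, 0.0] [0.0, -0.02, -1.92]
[-6.6, -45.4, 0.0] [0.01, -0.02, -1.93]
[-5.1, -45.5, 0.1] [0.0, -0.02, -1.92]
[-3.6, -45.7, 0.0] [0.01, -0.02, -1.93]
[-2.1, -45.8, 0.1] [0.0, -0.02, -1.92]
[-0.5, -45.8, 0.0] [0.01, -0.03, -1.93]
to [505. 265. 232.]
```

Tin_a is held. I'll carry it at z of about 232.

Request:
play_rows(
  targets=[
    {"slide":[-9,-22,0],"turn":[0,0,-1.9],"hand":40},
    {"slide":[-15,-40,0],"turn":[0,0,-1.9],"hand":40},
    {"slide":[-16,-48,0],"turn":[0,0,-1.9],"hand":40},
    {"slide":[-15,-50,0],"turn":[0,0,-1.9],"hand":40},
    {"slide":[-13,-50,0],"turn":[0,0,-1.9],"hand":40},
  ],
)

```text
clock: 25.18
eef_pos: [538.2, -58.7, 227.8]
tool_rot: [-3.141, 0.004, -0.094]
force: [0.7, 1.1, -1.8]
width: 59.3
```

Request:
play_rows(
  targets=[
    {"slide":[-11,-50,0],"turn":[0,0,-1.9],"hand":40},
    {"slide":[-9,-50,0],"turn":[0,0,-1.9],"hand":40},
    {"slide":[-8,-50,0],"turn":[0,0,-1.9],"hand":40},
    {"slide":[-5,-50,0],"turn":[0,0,-1.9],"hand":40},
    {"slide":[-3,-48,0],"turn":[0,0,-2],"hand":40},
  ],
)

```text
clock: 25.8
eef_pos: [509.6, 189.7, 227.8]
tool_rot: [3.141, 0.004, 0.074]
force: [0.9, 0.3, -2.6]
width: 59.6
```

Request:
play_rows(
  targets=[
    {"slide":[-2,-38,0],"turn":[0,0,-2],"hand":40},
    {"slide":[0,-22,0],"turn":[0,0,-2],"hand":40},
    {"slide":[0,-10,0],"turn":[0,0,0],"hand":40},
    {"slide":[0,0,0],"turn":[0,0,0],"hand":40},
    {"slide":[0,0,0],"turn":[0,0,0],"hand":40},
  ],
)

```text
clock: 26.42
eef_pos: [504.5, 255.2, 229.3]
tool_rot: [3.14, 0.001, 0.137]
force: [0.8, 0.1, -1.4]
width: 59.3
```

```bash
python3 - <<'E'
from h import *
for i in range(2): snap('wrist','w11')
s=read_state();print(s['clock'],s['eef_pos'],np.degrees(s['tool_rot']),s['force'],s['width'])
im,W=cloud('w11'); P=W.reshape(-1,3);P=P[np.isfinite(P[:,0])]
e=s['eef_pos']
print('held',cyl(P,np.array([e[0],e[1]-1,e[2]+12])))
print('upper',cyl(P,np.array([500.5,308.5,94.]),zmin=15))
plan([505,275,180],8,1)
E
```

```text
26.525 [504.57885421 255.55924018 229.55512784] [1.79941724e+02 3.25793756e-03 7.88413217e+00] [ 0.85301928  0.25545587 -1.88224846] 59.09904607667479
held (array([504. , 255.3, 240.9]), 15611, 68.4)
upper (array([500.3, 308.2,  94. ]), 3921, 58.4)
from [504.6 255.6 229.6] [179.94   0.     7.88]
[3.1, -19.2, 49.5] [0.06, 0.0, -0.12]
to [505. 275. 180.]
```

View pics/w11.png

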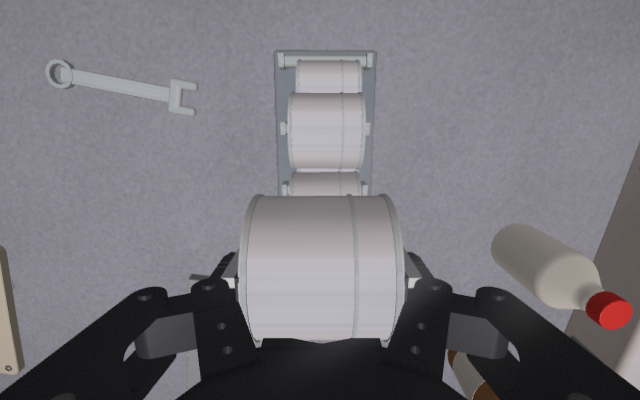

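The held tin at about (322,265) lines up with the upper tin at (327,130). The peak is measured at (504.9, 274.5, 148).

Request:
play_rows(
  targets=[
    {"slide":[1.5,-8,5],"turn":[0,0,0],"hand":40},
    {"slide":[1.5,-8,20],"turn":[0,0,0],"hand":40},
    {"slide":[0,-3,25],"turn":[0,0,0],"hand":40},
    {"slide":[0,0,15],"turn":[0,0,0],"hand":40},
    {"slide":[0,0,5],"turn":[0,0,0],"hand":40},
  ],
)

```text
clock: 27.15
eef_pos: [503.7, 276.1, 158.0]
tool_rot: [3.141, 0.002, 0.14]
force: [-1.1, -0.6, -2.7]
width: 59.4
```

Request:
play_rows(
  targets=[
    {"slide":[0,0,0],"turn":[0,0,0],"hand":40},
    {"slide":[0,0,0],"turn":[0,0,0],"hand":40},
  ],
)

```text
clock: 27.4
eef_pos: [504.9, 276.7, 160.3]
tool_rot: [-3.141, -0.001, 0.14]
force: [-0.6, -0.4, -1.5]
width: 59.4
```

```bash
python3 - <<'E'
from h import *
for i in range(2): snap('wrist','w12')
s=read_state();print(s['clock'],s['eef_pos'],np.degrees(s['tool_rot']),s['force'],s['width'])
im,W=cloud('w12'); P=W.reshape(-1,3);P=P[np.isfinite(P[:,0])]
e=s['eef_pos']
print('held',cyl(P,np.array([e[0],e[1]-1,e[2]+12])))
print('upper',cyl(P,np.array([500.5,308.5,94.]),zmin=15))
E
```

```text
27.5 [504.86540831 276.62210066 160.37145387] [-1.79973146e+02 -7.98563802e-02  8.00714292e+00] [ 0.41888565 -0.56510998 -1.55324433] 59.398428398133674
held (array([504.1, 276.6, 171.9]), 15645, 68.0)
upper (array([500.4, 308.3,  94. ]), 5206, 58.4)
```

Request:
play_rows(
  targets=[
    {"slide":[0,2,8],"turn":[0,0,0],"hand":40},
    {"slide":[0,0,7],"turn":[0,0,0],"hand":40},
    {"slide":[0,0,4],"turn":[0,0,0],"hand":40},
    {"slide":[0,0,2],"turn":[0,0,0],"hand":40},
    {"slide":[0,0,0],"turn":[0,0,0],"hand":40},
  ],
)

```text
clock: 28.12
eef_pos: [504.6, 274.5, 138.5]
tool_rot: [3.142, 0.0, 0.14]
force: [0.6, 0.5, -1.6]
width: 59.2
```

```bash
python3 - <<'E'
from h import *
for i in range(2): snap('wrist','w13')
s=read_state();print(s['clock'],s['eef_pos'],np.degrees(s['tool_rot']),s['force'],s['width'])
im,W=cloud('w13'); P=W.reshape(-1,3);P=P[np.isfinite(P[:,0])]
e=s['eef_pos']
print('held',cyl(P,np.array([e[0],e[1]-1,e[2]+12])))
print('upper',cyl(P,np.array([500.5,308.5,94.]),zmin=15))
E
```

```text
28.225 [504.7817064  274.59158284 138.78150877] [-1.79989728e+02 -1.84688823e-02  8.02427078e+00] [ 0.8053791  -0.05834043 -1.19933432] 59.41063450585609
held (array([503.9, 274.5, 150.1]), 15632, 68.3)
upper (array([500.3, 308.3,  94. ]), 6159, 58.1)
```

2.1 mm remain, and y is on target. I'll lower it to contact and release.

Request:
play_rows(
  targets=[
    {"slide":[0,0,1.5],"turn":[0,0,0],"hand":40},
    {"slide":[0,0,0.8],"turn":[0,0,0],"hand":40},
    {"slide":[0,0,0],"turn":[0,0,0],"hand":40},
    {"slide":[0,0,0],"turn":[0,0,0],"hand":40},
  ],
)

```text
clock: 28.72
eef_pos: [504.8, 274.7, 136.7]
tool_rot: [-3.141, -0.001, 0.14]
force: [0.1, -0.0, 2.2]
width: 59.2
```

Contact: the force on the tool went from -1.2 to +2.2 N.

Request:
play_rows(
  targets=[
    {"slide":[0,0,0],"turn":[0,0,0],"hand":61},
    {"slide":[0,0,0],"turn":[0,0,0],"hand":65},
    {"slide":[0,0,0],"turn":[0,0,0],"hand":72},
    {"slide":[0,0,0],"turn":[0,0,0],"hand":80},
    {"slide":[0,0,0],"turn":[0,0,0],"hand":80},
  ],
)

```text
clock: 29.35
eef_pos: [504.7, 274.4, 136.3]
tool_rot: [3.142, 0.0, 0.14]
force: [-0.3, 0.2, -0.0]
width: 80.1
```

Request:
play_rows(
  targets=[
    {"slide":[0,0,-8],"turn":[0,0,0],"hand":80},
    {"slide":[0,0,-20],"turn":[0,0,0],"hand":80},
    {"slide":[0,0,-40],"turn":[0,0,0],"hand":85},
    {"slide":[0,0,-45],"turn":[0,0,0],"hand":85},
    {"slide":[0,0,-30],"turn":[0,0,0],"hand":85},
  ],
)

```text
clock: 29.98
eef_pos: [505.0, 275.1, 282.1]
tool_rot: [-3.14, -0.003, 0.14]
force: [0.4, 0.6, -0.6]
width: 84.6
```

Request:
play_rows(
  targets=[
    {"slide":[0,20,-15],"turn":[0,0,0],"hand":85},
    {"slide":[0,15,0],"turn":[0,0,0],"hand":85},
    {"slide":[0,0,0],"turn":[0,0,0],"hand":85},
    {"slide":[0,0,0],"turn":[0,0,0],"hand":85},
    {"slide":[0,0,0],"turn":[0,0,0],"hand":85},
  ],
)

```text
clock: 30.6
eef_pos: [509.1, 240.5, 293.8]
tool_rot: [-3.141, 0.001, 0.141]
force: [-0.0, 0.4, 0.3]
width: 85.3
```

```bash
python3 - <<'E'
from h import *
snap('wrist','w14');snap('scene','s14');snap('top','t14')
s=read_state();print(s['clock'],s['eef_pos'],s['force'])
for t in('w14','s14'):
  im,W=cloud(t); P=W.reshape(-1,3);P=P[np.isfinite(P[:,0])]
  for n,c in dict(peak=[505,274.5,148],gap=[510,241,94],upper=[500.5,308.5,94],base0=[514.5,208,40],base2=[495.6,342,40]).items():
    try: print(t,n,cyl(P,np.array(c,float),zmin=15))
    except Exception as e: print(n,e)
for t in('s14','t14'):
  im,W=cloud(t); P=W.reshape(-1,3);P=P[np.isfinite(P[:,0])]
  n=(np.hypot(P[:,0]-438,P[:,1]-8)<75); rect(P[n&(P[:,2]>8)&(P[:,2]<20)],'lid')
E
```

```text
30.75 [509.2974637  240.30059263 294.04418313] [ 0.6358657  -0.09126597 -0.31948543]
w14 peak (array([503.9, 274.4, 148.2]), 3447, 58.6)
w14 gap (array([509.4, 240.7,  94.1]), 797, 58.3)
w14 upper (array([500.5, 308.4,  93.9]), 1426, 57.7)
w14 base0 (array([514.9, 207. ,  39.9]), 458, 58.8)
w14 base2 (array([498.3, 342.8,  39.6]), 979, 58.2)
s14 peak (array([508.3, 275.7, 148.5]), 298, 61.4)
s14 gap (array([513.7, 242.7,  95. ]), 96, 61.4)
s14 upper (array([504.8, 309.4,  94.2]), 191, 62.1)
s14 base0 (array([519.1, 208.7,  40.3]), 85, 61.2)
s14 base2 (array([502.6, 344.3,  39.9]), 180, 60.5)
lid 1131 c [438.1   8.8] size [146.  148.6] ang 57.67 z [10.4 14.2 17.5]
lid 1203 c [444.5   0.9] size [148.7 128.1] ang 41.7 z [ 9.  14.6 19.5]
```

View pics/s14.png

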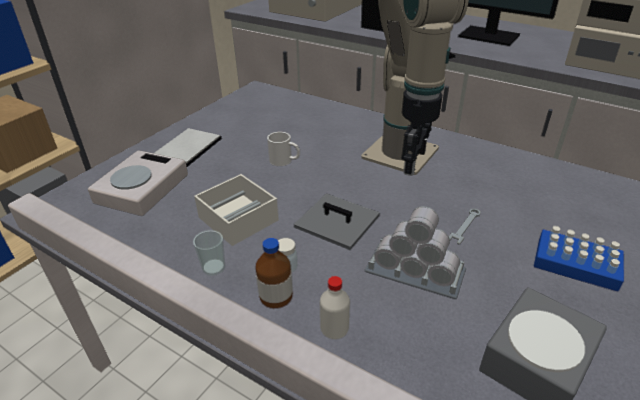

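View pics/w14.png

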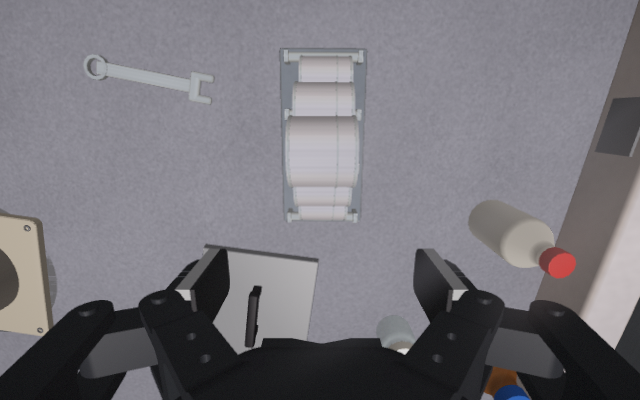

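The pyramid is complete, with the peak at about (423,220) in the scene view. The lid is flat with its handle up at (338,218), and the bystanders haven't moved. The arm is clear, so I'm handing in.

```bash
python3 -c "
from cell import *
print(finish_job())"
```

```text
the job is handed in; nothing more can be done
None
```

The pyramid is complete, the lid lies on the bench, and the job was handed in at about 31 s of the 69 s allowed. `finish_job()` reports no verdict.

I laid the lid flat, handle up, at about (438, 8). Then I put tin_b in the gap and tin_a on the peak, gripping each by its ends.

**Last checks (wrist camera):**

| Item | Measured (mm) | Target (mm) |
|---|---|---|
| Gap tin | (509.4, 240.7, 94.1) | about (509.9, 240.9, 94) |
| Peak tin | (503.9, 274.4, 148.2) | about (504.9, 274.5, 148) |
| Lid plate height | about 14 | 14 |

- **Rack tins:** upper, base0 and base2 measured within 1 mm of their first readings. Base1 was hidden under the second layer at the end, so I did not measure it again.
- **Bystanders:** they looked unmoved in the last scene picture; I did not measure them.

**Disagreements:**
- **Scene camera offset:** it reads about 4 mm farther in x than the wrist camera for every tin, old and new alike, so I took this as a calibration offset.
- **Contact in the tub:** while lowering onto tin_b, the wrist force reached about 49 N for a moment, with TCP z at about 19 mm. I did not find out what touched. If it was the gripper's body, that would pass the 40 N limit. I gripped tin_a about 5 mm higher, and lowering onto it met no such contact.

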